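# Clamp the retort stand with the ratchet wrench

## Robot

A 6-joint arm with a two-finger parallel gripper is mounted at the origin on the work surface. World frame = base frame: x ahead of the robot, y to its left, z up, the work surface at z = 0. Lengths are in m, angles in rad, forces in N, time in s.
With the tool pointing down it reaches from about 0.35 to 0.85 m from the base axis. Payload 8.1 kg.
Tool frame: the origin (TCP) lies on the centre line of the jaws, within the pads' length; the fingertips stand 11 mm ahead of it and the grasp point (between the pads) lies 8 mm behind it (bot.finger_overhang is the distance from the TCP to the fingertips, in m); z points along the fingers, y is the line along which they close (so a half turn about z gives the same grasp; the last joint's range is limited). The gripper opens to 85 mm and grips with 20 to 120 N. Pads are 22 mm wide; open, the fingers measure 114 mm over their backs; the gripper's body (76 mm by 85 mm) begins 54 mm behind the grasp point. The pads swing forward as they close: fully open they stand 13 mm farther back than shut.
Start: joints at [1.039, 0.13, 1.488, -0, 1.523, -0.085], TCP at [0.259, 0.541, 0.242] pointing down, gripper open.
Joint ranges: [-2.96, 2.96], [-0.89, 2.26], [0.02, 2.5], [-1.34, 4.48], [0, 2.73], [-2.66, 2.66]. Speed limits (rad/s): [2.39, 2.39, 2.79, 3.14, 3.14, 3.14].

## Interface

Orientations are given as a 3x3 rotation matrix whose columns are the frame's x, y, z axes.
In Python, from plant import bot, sensors, grab_frame gives the robot as it stands. Calls block until the motion is done:
- bot.reach(position, orientation): joint-space move of the TCP to a pose.
- bot.move_l(position, v=0.15, frame=None): straight line of the TCP; frame=None keeps the orientation; v is the mean speed in m/s.
- bot.movej(angles): joint-space move.
- bot.move_gripper(opening): finger opening in m; the grip force is fixed at half the most; returns when the fingers have stopped.
- bot.sleep(seconds).
- bot.ik(position, orientation): joint angles nearest the present ones, or None.
- sensors.get_state(): the state.
- grab_frame(name): name is "scene" or "top"; returns a dict with "frame" (420x560x3 uint8, red, green, blue), "depth" (420x560 float32, m along the optical axis (not along the pixel's ray), 0 where there is no reading), "fov_y" (degrees; the focal length in pixels is half the picture's height over the tangent of half this angle, whatever the lens; pixels are square), "cx", "cy" (the principal point, pixels), "origin" and "attitude" of the camera in the world. Camera axes: x right, y down, z forward; pixel columns grow to the right and rows downward; lengths in m; the calibration is good to about 2 mm. A picture is of the moment at which its call begins.
A pose or a line that the arm cannot do raises bot.PlanningError and nothing moves.
- bot.finish_job(): hands the job in; it is judged then, once.
The state is a dict: "time": time; "joints": joint angles; "qvel": joint speeds; "joint_efforts": joint torques, N m; "tcp_pos": TCP position; "tool_rot": TCP orientation; "wrist_force": force on the tool from outside, world axes, zero at the start; "wrist_torque": the same for the moment, N m; "finger_gap": finger opening in m; "grasp_force": force on a finger pad.
Only numpy, scipy, OpenCV 4.12 (cv2) and the standard library are available. Lean on these libraries where they do the work, as an engineer would, in place of code of your own. Each camera call takes 0.05 s, during which the arm holds its last target. There are 200 camera calls.

## Task

Take the red-handled ratchet wrench from its wooden cradle, put its ring fully down over the big hex nut of the blue bench clamp, and swing the handle back and forth, letting the ratchet slip on each return stroke, until the nut that has been turning easily becomes firmly tight at about 1.3 N m, never beyond 1.6 N m. Then let go and leave the wrench lying on the clamp with its ring still down on the nut. Leave everything else on the table where it is.

Things in the scene. Friction and masses are not known exactly. Their poses are not given: they have to be found in the camera images.
- grip (a point): Grasp point of the wrench: middle of its red handle, half-way up (8 mm above the wrench's underside). The red handle is 20 mm wide, 16 mm high and 100 mm long, centred 130 mm from the ring's axis. Its x axis points along the wrench from the handle to the ring, z up; the ring's axis lies 120 mm ahead of this point along +x.
- ring (a point): Centre of the wrench's ring at its underside; same axes as grip (handle to -x). The ring head is 76 mm across and 16 mm thick, with a hexagonal hole right through, 31.8 mm across flats. Wrench 212 mm long, about 0.34 kg, centre of mass about 61 mm from the ring's axis.
- wrench: The whole ratchet wrench (steel ring head, red handle, black end); origin and axes as ring.
- ratchet (a joint): Turn in rad of the hexagonal hole relative to the wrench; starts at 0 and grows as the ratchet slips. Seen from above it drives the nut clockwise; swung counter-clockwise it slips, with up to 0.2 rad of play before it bites again and 0.1 to 0.25 N m of drag. With the wrench's x axis at angle a about world z, a pair of the hole's flats faces the direction a - ratchet (repeats every 60 degrees).
- nut_seat (a point): Fixed point on the nut's axis, on the flat top of the clamp's round blue base (150 mm across, 32 mm high, fixed to the table). The seated ring's underside rests here, and the handle lies just clear of the base. Axes of the stand: +x points to its yellow jaw, foot plate and the retort stand's rod (221 mm from the nut, 252 mm high).
- nut_top (a point): Top of the brass cap on the steel hex nut, on its axis, 24 mm above nut_seat. Nut: 30 mm across flats, 18 mm high; round cap above it 6 mm high, 30 mm wide, tapering to 20 mm, centres the ring. How the flats stand is not given: rest the ring lightly on the nut and swing it clockwise (up to 60 degrees), or look, until the hexagon drops over; 6 degrees either way is play.
- jaw (a joint): Squeeze of the rubber pad under the yellow jaw, in m; 0 while the nut is loose, too small to see or measure: feel the torque. The nut turns clockwise with a steady 0.7 N m for 1.8 to 2.7 rad, then needs 0.9 N m rising by 1.2 N m per rad (0.25 mm squeeze per rad): 1.0 N m at 0.02 mm, 1.3 at 0.08, 1.65 at 0.16. Read at standstill it may be 0.2 N m less. It holds when let go.
- cradle: Wooden cradle holding the wrench at the start, fixed, 200 x 50 mm; origin under the wrench's grasp point, x along the wrench. Its two posts are 14 mm long, centred 65 mm behind and 72 mm ahead of the grasp point, topped by lips 38 mm high beside the handle; the handle's underside lies at 30 mm.
- spanner: Bystander: ordinary steel open-end spanner, lying; origin at its underside
- egg: Bystander: brown egg, 43 mm wide, 55 mm high, standing; origin at its underside
- beaker: Bystander: glass beaker, 72 mm wide, 95 mm high; origin at its underside
- jar: Bystander: green glass jar with blue cap, 60 mm wide, 75 mm high; origin at its underside
- matchbox: Bystander: small cardboard box 52 x 36 x 14 mm; origin at its underside
- stopper: Bystander: cork stopper, 30 mm wide, 30 mm high; origin at its underside
- spare_nut: Bystander: small brass hex nut, 24 mm across, 14 mm high; origin at its underside

How it is judged:
By the outcome, as a careful person would: the job done as asked, in the order asked, and still so for the second after the job is handed in, with the robot touching nothing.
It also fails if it takes over 70 s, if anything falls off the work surface, if the arm or the gripper's body presses on something with over 40 N, if the wrist force passes 120 N, or if a joint passes its speed limit or range.

## Working session

There is one attempt and no reset: what is moved stays moved. The work goes in short steps, each a Python script; the robot and the scene stay as the last script left them, time stands still between calls to the robot, and variables do not carry over. Pictures are saved under pics/ and viewed, at most 10 in all, crops included, and the job is handed in when it is done.

```bash
ls; mkdir -p pics; cat > h.py <<'E'
import numpy as np, cv2
from plant import bot, sensors, grab_frame
def save(name,f):
    cv2.imwrite('pics/'+name, cv2.cvtColor(f,cv2.COLOR_RGB2BGR))
def foc(g): return g["frame"].shape[0]/2/np.tan(np.radians(g["fov_y"])/2)
def ray(g,u,v):
    f=foc(g); d=np.array([(u-g["cx"])/f,(v-g["cy"])/f,1.0])
    return np.array(g["origin"]),np.array(g["attitude"])@d
def onplane(g,u,v,z):
    o,d=ray(g,u,v); return o+d*(z-o[2])/d[2]
def cloud(g):
    h,w=g["depth"].shape; f=foc(g); u,v=np.meshgrid(np.arange(w),np.arange(h))
    d=g["depth"]; P=np.stack([(u-g["cx"])/f*d,(v-g["cy"])/f*d,d],-1)
    return P@np.array(g["attitude"]).T+np.array(g["origin"])
E
python3 - <<'E'
from h import *
for n in ("scene","top"):
    g=grab_frame(n); save(n+'0.png',g["frame"]); np.savez(n+'0.npz',**g)
    print(n,g["fov_y"],g["cx"],g["cy"],g["origin"],np.round(g["attitude"],3).tolist(),(g["depth"]>0).mean())
print(sensors.get_state())
E
```

```text
pics
scene 57.111684097016244 282.43668270538586 209.34614340333505 [ 0.97154237 -0.22755478  0.91395474] [[0.417, 0.778, -0.47], [0.909, -0.365, 0.203], [-0.014, -0.511, -0.859]] 0.9960246598639456
top 52.02155751574884 284.0647279780608 204.51320145391918 [ 0.26090777 -0.00952352  1.20698643] [[0.058, -0.977, 0.207], [-0.998, -0.057, 0.011], [0.001, -0.207, -0.978]] 0.9960416666666667
{'time': 0.1, 'joints': array([ 1.03858143e+00,  1.31071532e-01,  1.48921731e+00, -2.43415370e-05,
        1.52300448e+00, -8.54089474e-02]), 'qvel': array([ 0.00176826, -0.00193558, -0.00380916, -0.00232386,  0.00178123,
       -0.00195468]), 'joint_efforts': array([ 1.61017244e-03, -5.70951462e+01, -5.01942229e+01, -1.60116779e-04,
        8.16006301e-03,  1.74202489e-05]), 'tcp_pos': array([0.25899164, 0.54067276, 0.24133198]), 'tool_rot': array([[-9.01832270e-01,  4.32085463e-01, -8.42043033e-04],
       [ 4.32086267e-01,  9.01831067e-01, -1.47778099e-03],
       [ 1.20852883e-04, -1.69654582e-03, -9.99998554e-01]]), 'wrist_force': array([-0.19599912, -0.05834319,  0.33904524]), 'wrist_torque': array([-0.0673087 ,  0.03114914,  0.06161091]), 'grasp_force': 0.0, 'finger_gap': 0.08524295769902464}
```

View pics/scene0.png

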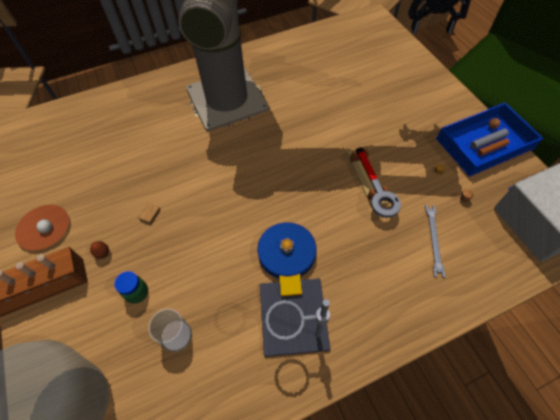

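View pics/top0.png

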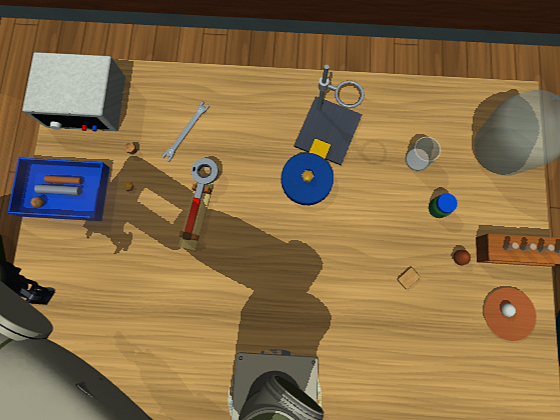

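The scene view shows the wrench with its red handle at (370,170) and ring at (386,204), and the blue base with brass cap at (287,246), with the jaw and foot plate beyond at (293,315). In the top view the ring is at (204,171), the handle at (192,215), the cap at (307,176) and the rod near (325,75).

```bash
cat > m.py <<'E'
from h import *
def load(n): return dict(np.load(n+'0.npz'))
def big(mask):
    n,l,s,c=cv2.connectedComponentsWithStats(mask.astype(np.uint8)); i=1+np.argmax(s[1:,4]); return l==i,c[i],s[i]
roi={'scene':dict(w=(140,225,340,410),b=(215,285,250,325)),'top':dict(w=(150,260,170,225),b=(145,212,275,340))}
R={}
for n in ('scene','top'):
    g=load(n); P=cloud(g); hsv=cv2.cvtColor(g['frame'],cv2.COLOR_RGB2HSV); H,S,V=hsv[...,0].astype(int),hsv[...,1],hsv[...,2]
    def box(k):
        m=np.zeros(H.shape,bool); a=roi[n][k]; m[a[0]:a[1],a[2]:a[3]]=1; return m
    red,c,s=big(box('w')&((H<6)|(H>174))&(S>180)&(V>70))
    print(n,'red',c,s, 'z',np.percentile(P[red][:,2],[5,50,95]))
    q=P[red]; q=q[q[:,2]>np.median(q[:,2])-.004]; mu=q.mean(0); ax=np.linalg.svd(q[:,:2]-mu[:2])[2][0]; t=(q[:,:2]-mu[:2])@ax
    print('  top face mean',mu,'axis',ax,'ext',t.min(),t.max(),'mid',mu[:2]+ax*(t.min()+t.max())/2)
    steel=box('w')&(S<60)&(V>70)&(P[...,2]>.02); st,c2,s2=big(steel)
    q=P[st]; zt=np.median(q[:,2]); print('  steel',c2,s2,'z',np.percentile(q[:,2],[5,50,95]))
    q=q[abs(q[:,2]-zt)<.004]; hull=cv2.convexHull((q[:,:2]*1000).astype(np.float32)); print('  ring circ',cv2.minEnclosingCircle(hull))
    blue=box('b')&(H>100)&(H<130)&(S>120); bl,c3,s3=big(blue); q=P[bl]; zt=np.median(q[:,2]); q=q[abs(q[:,2]-zt)<.004]
    print('  base z',zt,cv2.minEnclosingCircle((q[:,:2]*1000).astype(np.float32)),cv2.fitEllipse((q[:,:2]*1000).astype(np.float32)[cv2.convexHull((q[:,:2]*1000).astype(np.float32),returnPoints=False)[:,0]]))
    cn=np.mean(cv2.minEnclosingCircle((q[:,:2]*1000).astype(np.float32))[0]); cc=np.array(cv2.minEnclosingCircle((q[:,:2]*1000).astype(np.float32))[0])/1000
    nut=(np.linalg.norm(P[...,:2]-cc,axis=-1)<.03)&(P[...,2]>zt+.012); q=P[nut]; 
    zt2=np.percentile(q[:,2],90);q2=q[q[:,2]>zt2-.003]; print('  cap z',zt2,'mean',q2.mean(0),len(q2))
    # things: cloud bumps
    yel=(H>22)&(H<32)&(S>200)&(V>150); y,cy_,sy=big(yel); print('  jaw',cy_,P[y].mean(0),P[y].max(0))
    d=P[...,:2]-cc; r=np.linalg.norm(d,axis=-1); rod=(r<.30)&(P[...,2]>.12)&(P[...,0]>.3)&(r>.15); print('  rod',rod.sum(),P[rod].mean(0) if rod.any() else 0, P[rod].max(0) if rod.any() else 0)
E
python3 m.py
python3 - <<'E'
from h import *
g=dict(np.load('top0.npz'));s=dict(np.load('scene0.npz'))
a=cv2.resize(g['frame'][140:260,160:350],None,fx=4,fy=4,interpolation=cv2.INTER_CUBIC)
save('c1.png',a[:, :760])
E
```

```text
scene red [367.27227723 165.46039604] [359 152  19  28 202] z [0.03967388 0.04470887 0.04783586]
  top face mean [0.46673372 0.25260966 0.04488702] axis [ 0.98689766 -0.16134751] ext -0.0500546515912257 0.04694512474811912 mid [0.46519933 0.25286052]
  steel [384.19307832 200.47176685] [371 179  30  37 549] z [0.04045088 0.04433893 0.04735341]
  ring circ ((573.4603881835938, 237.1056671142578), 58.62601089477539)
  base z 0.03119309828618244 ((596.1967163085938, -57.565162658691406), 74.0936508178711) ((595.9556274414062, -57.2016716003418), (144.3922576904297, 145.4060821533203), 41.220638275146484)
  cap z 0.056553335296622834 mean [ 0.59530316 -0.05628754  0.05542083] 76
  jaw [290.125      284.79069767] [ 0.68628825 -0.08954703  0.02898942] [ 0.97154237 -0.06022592  0.91395474]
  rod 790 [ 0.80025286 -0.12615131  0.17724702] [ 0.82772848 -0.0689448   0.25433445]
top red [192.24137931 214.45258621] [185 198  15  34 232] z [0.04220308 0.04563952 0.04898442]
  top face mean [0.46430776 0.25327197 0.04571782] axis [-0.98550761  0.16963119] ext -0.047460566134786684 0.048563043115527775 mid [0.46376451 0.25336548]
  steel [203.36024845 174.22567288] [191 158  27  41 483] z [0.04095477 0.04491225 0.04880351]
  ring circ ((569.8510131835938, 232.57022094726562), 59.49916458129883)
  base z 0.03187915563957333 ((591.6807861328125, -56.59621047973633), 74.76031494140625) ((591.6603393554688, -56.64067077636719), (145.7328643798828, 148.44223022460938), 82.00408172607422)
  cap z 0.05838582207094691 mean [ 0.59094904 -0.05741374  0.05751874] 42
  jaw [319.60728745 147.84615385] [ 0.68358559 -0.08889593  0.02657174] [ 0.71148402 -0.05897411  0.03317966]
  rod 478 [ 0.79539889 -0.12027832  0.1777759 ] [ 0.82652869 -0.06955437  0.25466113]
```

View pics/c1.png

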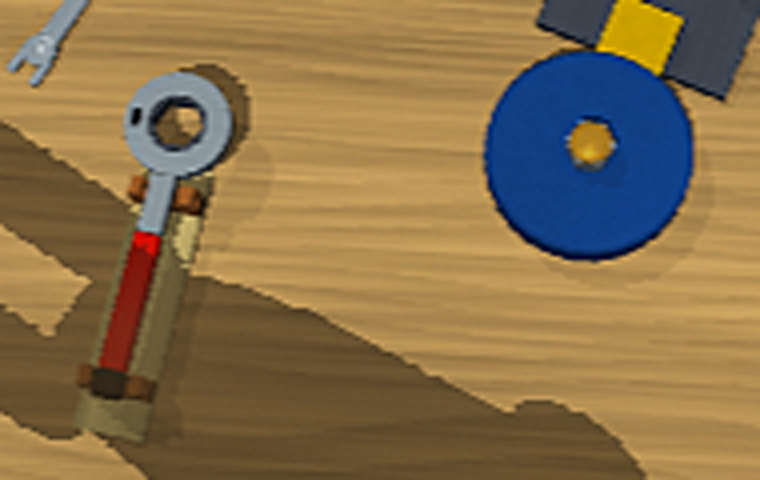

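The crop shows the wrench pointing slightly away from straight ahead, with the hole clear and the cradle posts at both ends of the handle. I'll check the plank height under the handle, then pick.

```bash
cat >> h.py <<'E'
NUT=np.array([0.5937,-0.0571]); 
def Rt(a):  # tool x = wrench angle a + pi, pointing down
    c,s=np.cos(a+np.pi),np.sin(a+np.pi); return np.array([[c,s,0],[s,-c,0],[0,0,-1.]])
def st():
    s=sensors.get_state(); return s
def torque(s=None,nut=None):
    s=s or st(); r=s['tcp_pos'][:2]-(NUT if nut is None else nut); F=s['wrist_force']
    return s['wrist_torque'][2]+r[0]*F[1]-r[1]*F[0]
E
python3 - <<'E'
from h import *
a0=np.arctan2(-.1655,.986); u=np.array([np.cos(a0),np.sin(a0)]); n=np.array([-u[1],u[0]])
c=np.array([.4645,.2531]); grip=c+.01*u
for k in('top','scene'):
    P=cloud(dict(np.load(k+'0.npz'))).reshape(-1,3); d=P[:,:2]-grip; x,y=d@u,d@n
    m=(abs(x)<.03); 
    for lo,hi in((-.03,-.024),(-.023,-.013),(.013,.023),(-.006,.006)):
        q=P[m&(y>lo)&(y<hi)][:,2]; print(k,lo,len(q),np.round(np.percentile(q,[10,50,90]),4) if len(q) else '')
print(grip,np.degrees(a0))
bot.move_gripper(.06)
bot.reach([*grip,.13],Rt(a0)); s=st(); print(s['time'],s['joints'],s['tcp_pos'])
for k in('top','scene'):
    g=grab_frame(k); save('above_'+k+'.png',g['frame'])
E
```

```text
top -0.03 54 [-0.0023  0.0012  0.0064]
top -0.023 73 [0.0027 0.0052 0.0084]
top 0.013 27 [0.004  0.0063 0.0106]
top -0.006 113 [0.0059 0.0451 0.0484]
scene -0.03 41 [-0.0027 -0.001   0.0018]
scene -0.023 64 [0.0012 0.0052 0.0078]
scene 0.013 0 
scene -0.006 138 [0.0039 0.0434 0.0466]
[0.47436204 0.25144466] -9.52827144414649
1.8833 [ 3.93063774e-01  4.30558248e-02  1.78918148e+00  3.82433479e-04
  1.30850374e+00 -1.01184011e+00] [0.47441178 0.25227885 0.13051248]
```

```bash
python3 - <<'E'
from h import *
s=st(); p=s['tcp_pos'].copy()
bot.move_l([.47436,.25144,.030],v=.08); s=st(); print(s['tcp_pos'],s['wrist_force'])
bot.move_gripper(0.0); s=st(); print('gap',s['finger_gap'],s['grasp_force'],s['wrist_force'],s['wrist_torque'])
bot.move_l([.47436,.25144,.125],v=.1); s=st(); print(s['time'],'gap',s['finger_gap'],s['tcp_pos'],s['wrist_force'],s['wrist_torque'])
a=np.radians(38); u=np.array([np.cos(a),np.sin(a)]); bot.reach([*(NUT-.12*u),.095],Rt(a))
s=st(); print(s['time'],s['joints'],s['tcp_pos'],s['wrist_force'],s['wrist_torque'],torque(s))
for k in('top','scene'):
    g=grab_frame(k); np.savez(k+'1.npz',**g); save('hover_'+k+'.png',g['frame'])
a=np.load('top1.npz')['frame'][130:250,240:380];b=np.load('scene1.npz')['frame'][170:310,210:350]
save('hover.png',np.hstack([cv2.resize(a,(400,343),interpolation=3),cv2.resize(b,(343,343),interpolation=3)]))
E
```

```text
[0.47491735 0.25168688 0.03069674] [-0.20539988 -0.09282314 -0.47765881]
gap 0.019094046599518424 59.72227871417999 [-0.76424091  0.30950244  4.79417954] [0.06110365 0.0996941  0.02035298]
4.9333 gap 0.01898326309883729 [0.47373304 0.25115173 0.12400373] [-1.17310966 -0.04542489 -2.70422378] [ 0.04387347  0.19423782 -0.00363347]
6.3667 [-3.55102797e-01  2.79737291e-02  1.87452624e+00  2.73946043e-04
  1.23947945e+00 -2.58889398e+00] [ 0.49916546 -0.13039693  0.09479644] [-0.27795836  1.28570396 -3.54652539] [-0.04526785  0.07273049 -0.04959545] -0.19151237962891865
```

View pics/hover.png

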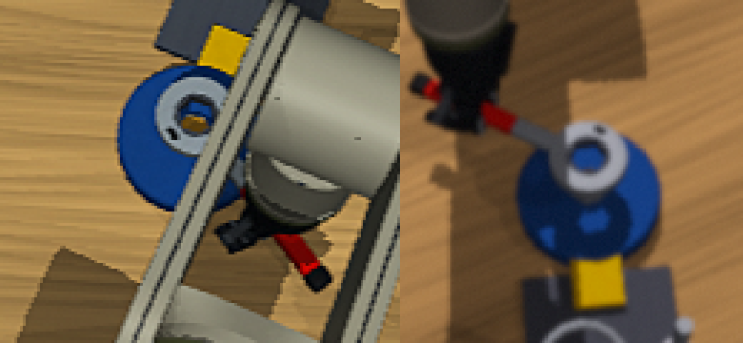

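The ring hovers over the cap, with handle and gripper clear of the jaw. Now I'll measure the ring centre against the nut in the scene view.

```bash
python3 - <<'E'
from h import *
for k,pl in(('scene',.0),('top',.0)):
    g=dict(np.load(k+'1.npz')); P=cloud(g); S=cv2.cvtColor(g['frame'],cv2.COLOR_RGB2HSV)[...,1]
    m=(np.linalg.norm(P[...,:2]-NUT,axis=-1)<.05)&(P[...,2]>.085)&(P[...,2]<.125)&(S<90)
    q=P[m]; zt=np.percentile(q[:,2],60); print(k,m.sum(),np.percentile(q[:,2],[5,25,50,75,95]))
    # algebraic circle fit on ring outer edge via hull; also hole: points below seen through
    q=q[abs(q[:,2]-zt)<.006]; h=cv2.convexHull((q[:,:2]*1000).astype(np.float32))
    print(cv2.minEnclosingCircle(h), q.mean(0), cv2.fitEllipse(h))
    # tilt: plane fit
    A=np.c_[q[:,:2]-NUT,np.ones(len(q))]; print('plane',np.linalg.lstsq(A,q[:,2],rcond=None)[0])
E
```

```text
scene 692 [0.10123655 0.1063897  0.10767256 0.10866265 0.11012567]
((589.2792358398438, -60.58807373046875), 44.09613800048828) [ 0.59344554 -0.05817966  0.10768651] ((590.366943359375, -58.908660888671875), (73.7364501953125, 87.40151977539062), 128.10736083984375)
plane [-0.00498723  0.00563987  0.10769133]
top 389 [0.10245101 0.10654507 0.10800579 0.10972429 0.11173889]
((591.33349609375, -56.834590911865234), 38.44206619262695) [ 0.59420582 -0.04868873  0.10830209] ((592.8740844726562, -52.78412628173828), (63.676414489746094, 77.84674072265625), 75.1932373046875)
plane [ 0.00391229 -0.01118222  0.10839416]
```

```bash
cat >> h.py <<'E'
def pose(a,z,r=.12):
    u=np.array([np.cos(a),np.sin(a)]); return np.array([*(NUT-r*u),z])
def go(a,z,v=.08): bot.move_l(pose(a,z),v=v,frame=Rt(a))
E
python3 - <<'E'
from h import *
a=np.radians(38); bot.move_l(pose(a,.060),v=.08); bot.sleep(.1)
f0=st()['wrist_force'][2]; print('f0',st()['wrist_force'])
z=.060
while z>.036:
    z-=.0015; bot.move_l(pose(a,z),v=.03); s=st(); f=s['wrist_force']; print(round(z,4),s['tcp_pos'][2].round(4),np.round(f,1),np.round(s['wrist_torque'],2))
    if f[2]-f0>3: break
print(s['time'])
E
```

```text
f0 [-0.36874773  0.67522664 -3.06079818]
0.0585 0.0588 [-0.3  1.  -3.4] [-0.18  0.15  0.01]
0.057 0.0569 [ 0.4 -0.1 -3.1] [-0.15  0.14 -0.02]
0.0555 0.0553 [-0.3  0.2 -3.7] [-0.09  0.17 -0.02]
0.054 0.0539 [ 0.6  0.5 -4. ] [-0.09  0.09 -0.01]
0.0525 0.0525 [ 0.5  1.5 -3.3] [-0.08 -0.01 -0.01]
0.051 0.0511 [ 1.3  0.6 -1.7] [ 0.01 -0.11 -0.07]
0.0495 0.0498 [-0.4  0.6  0.6] [ 0.16 -0.25  0.04]
8.9
```

```bash
python3 - <<'E'
from h import *
z=.0495; d=38
while d>-24:
    d-=4; a=np.radians(d); go(a,z,.06); s=st(); f=s['wrist_force']; m=s['wrist_torque']
    # moment about tool y (pitch)
    u=np.array([np.cos(a),np.sin(a)]); pitch=m[1]*u[0]-m[0]*u[1]
    print(d,np.round(s['tcp_pos'],4),np.round(f,1),'pitch',round(pitch,2),'T',round(torque(s),2))
    if f[2]<-2.3: break
print(s['time'])
E
```

```text
34 [ 0.4947 -0.1245  0.0499] [-0.  -2.   0.1] pitch -0.23 T 0.14
30 [ 0.4902 -0.1175  0.0499] [ 0.7 -1.4  0.4] pitch -0.22 T 0.03
26 [ 0.4863 -0.1101  0.0498] [ 1.  -0.7  1.4] pitch -0.27 T -0.06
22 [ 0.4828 -0.1025  0.0498] [-0.7 -1.9  0.7] pitch -0.28 T -0.05
18 [ 0.4799 -0.0946  0.0497] [-0.  -2.3  0.9] pitch -0.34 T 0.1
14 [ 0.4776 -0.0865  0.0497] [ 0.3 -0.9  1.2] pitch -0.33 T -0.01
10 [ 0.4758 -0.0783  0.0497] [ 0.5 -1.7  1.8] pitch -0.33 T 0.01
6 [ 0.4745 -0.07    0.0496] [ 0.6 -1.7  1.1] pitch -0.44 T 0.02
2 [ 0.4738 -0.0616  0.0495] [ 0.8 -1.2  1.1] pitch -0.35 T -0.06
-2 [ 0.4736 -0.0532  0.049 ] [ 4.1 -1.2 -5.5] pitch -0.24 T -0.08
11.8167
```

```bash
python3 - <<'E'
from h import *
a=np.radians(-5); z=.0485; go(a,z,.05)
s=st(); print(np.round(s['wrist_force'],1),torque(s))
while z>.0335:
    z-=.002; go(a,z,.04); s=st(); f=s['wrist_force']; print(round(z,4),s['tcp_pos'][2].round(4),np.round(f,1),np.round(s['wrist_torque'],2),round(torque(s),2))
    if f[2]>3: break
print(s['time'])
g=grab_frame('top'); h=grab_frame('scene'); np.savez('top2.npz',**g);np.savez('scene2.npz',**h)
save('seat.png',np.hstack([cv2.resize(g['frame'][130:250,240:380],(400,343),interpolation=3),cv2.resize(h['frame'][170:310,210:350],(343,343),interpolation=3)]))
for g in(g,h):
    P=cloud(g); S=cv2.cvtColor(g['frame'],cv2.COLOR_RGB2HSV)[...,1]; r=np.linalg.norm(P[...,:2]-NUT,axis=-1); m=(r<.036)&(r>.022)&(S<90)
    q=P[m]; print(len(q),np.percentile(q[:,2],[10,50,90]))
E
```

```text
[ 1.  -0.8 -3.7] -0.030667661133797694
0.0465 0.0463 [ 0.8 -0.2 -2.7] [-0.01 -0.03 -0.04] -0.03
0.0445 0.0443 [ 1.5 -0.6 -2.8] [-0.07 -0.01 -0.02] 0.03
0.0425 0.0424 [ 0.8 -0.4 -2.8] [-0.1   0.01 -0.09] -0.05
0.0405 0.0404 [ 0.9 -0.5 -2.8] [-0.13 -0.01 -0.13] -0.08
0.0385 0.0384 [ 1.2 -0.7 -3.8] [-0.13  0.04 -0.08] -0.01
0.0365 0.0364 [ 0.7 -1.1 -3.6] [-0.08 -0.05 -0.05] 0.08
0.0345 0.0344 [ 1.8 -0.9 -2.7] [-0.11  0.02 -0.07] 0.01
0.0325 0.0327 [-0.7  0.7  0.2] [-0.03 -0.02 -0.05] -0.12
14.0917Traceback (most recent call last):
  File "<stdin>", line 12, in <module>
    return _quantile_unchecked(
        a, q, axis, out, overwrite_input, method, keepdims, weights)
    return _ureduce(a,
                    func=_quantile_ureduce_func,
    ...<5 lines>...
                    overwrite_input=overwrite_input,
                    method=method)
    r = func(a, **kwargs)
    result = _quantile(arr,
                       quantiles=q,
    ...<2 lines>...
                       out=out,
                       weights=wgt)
    slices_having_nans = np.isnan(arr[-1, ...])
                                  ~~~^^^^^^^^^
IndexError: index -1 is out of bounds for axis 0 with size 0
```

View pics/seat.png

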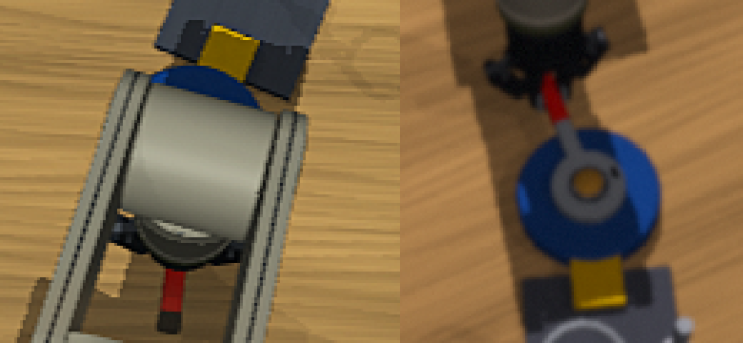

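The ring is fully down: the brass cap shows through the ring and the handle lies beside the base. First driving stroke.

```bash
cat >> h.py <<'E'
Z=.033
def read(n=3):
    T=[];F=[]
    for _ in range(n):
        bot.sleep(.02); s=st(); T.append(torque(s)); F.append(s['wrist_force'])
    return np.mean(T),np.mean(F,0)
def stroke(d0,d1,step,v,stop=1.02,show=1):
    d=d0; log=[]
    while abs(d1-d)>1e-6:
        d+=np.clip(d1-d,-step,step); go(np.radians(d),Z,v); T,F=read(); log.append((d,T))
        if show: print(round(d,1),'T',round(T,2),np.round(F,1))
        if T>stop: print('STOP'); break
    print('t',st()['time']); return d,log
E
python3 - <<'E'
from h import *
stroke(-5,-90,8,.1)
s=st(); print(s['joints'],s['finger_gap'])
E
```

```text
-13 T -0.07 [ 0.1  0.2 -1.3]
-21 T 0.12 [-1.7 -1.5 -0.9]
-29 T 0.45 [-4.7 -2.   0.3]
-37 T 0.41 [-5.6 -1.   1.1]
-45 T 0.35 [-5.7  0.1  2.4]
-53 T 0.38 [-6.7  1.   2.3]
-61 T 0.37 [-7.2  2.2  3.1]
-69 T 0.37 [-7.5  3.   3. ]
-77 T 0.4 [-7.7  4.2  3.1]
-85 T 0.45 [-7.6  4.5  3.3]
-90 T 0.35 [-7.  5.  3.]
t 18.1667
[0.01955682 0.31600037 1.67618085 0.00201115 1.1520002  0.01355868] 0.018885916266896077
```

```bash
python3 - <<'E'
from h import *
stroke(-90,40,10,.15,stop=9)
s=st(); print(s['joints'],s['finger_gap'])
E
```

```text
-80 T 0.01 [-1.8  4.2 -2.1]
-70 T -0.03 [-2.8  4.  -1.6]
-60 T 0.02 [-3.5  5.1 -1.5]
-50 T 0.04 [-4.3  5.9 -1.1]
-40 T 0.04 [-4.3  5.1 -1.1]
-30 T 0.07 [-4.3  4.9 -1.1]
-20 T 0.03 [-3.8  4.9 -1. ]
-10 T 0.02 [-3.4  4.3 -1.9]
0 T -0.01 [-2.8  3.9 -1.7]
10 T -0.04 [-2.7  4.  -1.5]
20 T 0.03 [-0.9  3.2 -1.7]
30 T -0.04 [ 0.4  4.  -1.6]
40 T -0.04 [ 0.6  3.9 -1.6]
t 23.0417
[-3.58762197e-01  1.24909906e-01  1.89918257e+00  9.90291928e-04
  1.11801370e+00 -2.62012684e+00] 0.018917583472224823
```

```bash
python3 - <<'E'
from h import *
d,_=stroke(40,16,8,.1)
d,_=stroke(d,-90,4,.06,stop=.8)
E
```

```text
32 T -0.08 [-0.2  1.  -2.2]
24 T -0.04 [ 0.1  1.6 -2.5]
16 T 0.06 [ 1.3  3.  -2. ]
t 24.1417
12 T 0.26 [ 1.7  2.7 -2.5]
8 T 0.54 [ 1.8  1.1 -2.2]
4 T 0.53 [ 1.7  0.8 -2.2]
0 T 0.53 [ 0.9  0.5 -1.2]
-4 T 0.64 [-0.2 -0.3 -1.2]
-8 T 0.63 [-0.3 -0.7 -1.9]
-12 T 0.57 [-0.6 -0.2 -1. ]
-16 T 0.6 [-1.9 -0.1 -0.7]
-20 T 0.59 [-3.2  0.4 -0.5]
-24 T 0.53 [-4.1  1.3  0.3]
-28 T 0.55 [-4.2  1.4  0.1]
-32 T 0.57 [-4.9  1.8 -0.1]
-36 T 0.68 [-5.2  1.6  0.7]
-40 T 0.83 [-6.   1.4  1.2]
STOP
t 28.925
```

```bash
python3 - <<'E'
from h import *
stroke(-40,-67,3,.05,stop=1.13)
E
```

```text
-43 T 0.85 [-5.7  2.   1.2]
-46 T 0.88 [-5.8  2.   1. ]
-49 T 0.97 [-6.4  2.1  1.1]
-52 T 0.94 [-6.1  2.2  0.5]
-55 T 1.06 [-6.6  2.2  1.5]
-58 T 1.14 [-6.9  2.3  1.7]
STOP
t 30.875
```

```bash
python3 - <<'E'
from h import *
d,_=stroke(-58,-60.5,2.5,.05,stop=9)
d,_=stroke(d,d+14,3.5,.05,stop=9)
bot.move_gripper(.05); bot.sleep(.2); s=st(); print(s['finger_gap'],s['wrist_force'])
bot.move_l(s['tcp_pos']+[0,0,.14],v=.1)
q=st()['joints'].copy(); q[0]+=.9; bot.movej(q); bot.sleep(.3); print(st()['time'])
g=grab_frame('top'); h=grab_frame('scene')
save('end.png',np.hstack([cv2.resize(g['frame'][100:260,150:460],(465,240),interpolation=3),cv2.resize(h['frame'][150:310,190:350],(240,240),interpolation=3)]))
P=cloud(g); S=cv2.cvtColor(g['frame'],cv2.COLOR_RGB2HSV)[...,1]; r=np.linalg.norm(P[...,:2]-NUT,axis=-1)
q=P[(r<.034)&(r>.022)]; print(np.percentile(q[:,2],[10,50,90]))
E
```

```text
-60.5 T 1.13 [-6.9  2.8  1.4]
t 31.1833
-57.0 T 0.52 [-5.1  4.2 -0.4]
-53.5 T 0.06 [-3.9  5.1 -0.5]
-50.0 T -0.01 [-3.8  4.9 -1. ]
-46.5 T -0.04 [-2.9  4.4 -0.4]
t 32.5833
0.04998175110225202 [-0.93230113  0.92587191 -0.00804188]
36.6667
[0.04574031 0.04827241 0.05120474]
```

View pics/end.png

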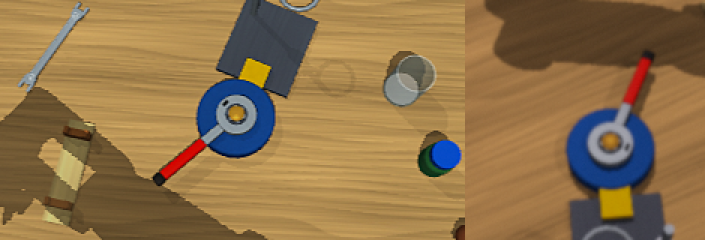

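The ring lies flat on the base with its top at 48 mm, the cap showing through, the gripper clear and the bystanders in place.

```bash
python3 -c "
from h import *
print(bot.finish_job())"
```

```text
the job is handed in; nothing more can be done
None
```

Handed in at about 37 s of the 70 s allowed: the nut is tight at an estimated 1.3 N m (1.13 N m read at standstill, which reads low), and the wrench is released with its ring still seated on the nut.

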